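# Load a brass tube into the V-groove of a sawing jig and push it home

## Robot

A 6-joint arm with a two-finger parallel gripper is mounted at the origin on the work surface. World frame = base frame: x ahead of the robot, y to its left, z up, the work surface at z = 0. Lengths are in mm, angles in degrees, forces in N, time in s.
With the tool pointing down it reaches from about 375 to 975 mm from the base axis. Payload 3.8 kg.
Tool frame: the origin (TCP) lies between the finger pads; the fingertips stand 25 mm ahead of it and the grasp point (between the pads) lies 6 mm ahead of it; z points along the fingers, y is the line along which they close (so a half turn about z gives the same grasp; the last joint's range is limited). The gripper opens to 88 mm and grips with 3 to 60 N. Pads are 18 mm wide; open, the fingers measure 123 mm over their backs; the gripper's body (75 mm by 187 mm) begins 45 mm behind the grasp point.
Start: joints at [-65.598, 15.12, 91.902, -0, 72.978, -2.114], TCP at [301.351, -603.991, 238.906] pointing down, gripper open.
Joint ranges: [-150.88, 150.88], [-54.13, 125.18], [17.81, 147.31], [-75.09, 255.09], [0, 152.58], [-146.25, 146.25]. Speed limits (degrees/s): [147.25, 147.25, 180, 180, 180, 180].

## Interface

Orientations are given as a 3x3 rotation matrix whose columns are the frame's x, y, z axes.
In Python, from rig import arm gives the robot as it stands.
- The arm moves only by the tool jog_arm, never from a script. Its argument "commands" is a list that holds one entry, the list of rows, each a list of 5 numbers: the finger opening in mm, from 0 to 88.1, then the shift along the tool's x, y, z in mm, then the turn about the tool's z in degrees. In form: [[[claw, tx, ty, tz, yaw], ...]]. A call has 1 to 10 rows; each row shifts and turns the commanded pose from where the row before left it, along the tool's axes as they then stand; what a row does not reach is not made up. A row lasts 1/8 s, in which the tool goes at most 62.5 mm and 10.7 degrees, less where a joint would pass 70% of its speed; a pose out of reach is approached as far as the arm can. A call with a gripper value outside its range is refused whole. The fingers move at their own pace and stop on an object; "grip_force" is the grip in N (left out, the last holds). Time passes only in rows, so rows that do not move let the fingers close. It gives the time, the measured TCP pose, the force, the opening and the grip force at its end, in the units of the state.
- arm.read_state(): the state, without advancing time (a new reading comes with each control period).
- arm.get_image(name): name is "scene" or "side" or "wrist"; returns the picture (400x640x3 uint8, red, green, blue); there is no depth.
- arm.get_calibration(name): a dict with "camera_matrix" (3x3 intrinsics, pixels), "pose" (4x4, takes a point from camera to world coordinates); the wrist camera has in their place "hand_eye" (4x4, takes a point from camera to tool coordinates, whose origin is the TCP and whose axes are the flange's). Camera axes: x right, y up, looking along -z (the intrinsics and any distortion apply to the point x, -y, -z); pixel columns grow to the right and rows downward; lengths in mm; the calibration is good to about 2 mm. A picture is of the moment at which its call begins: read the wrist's pose just before it. get_calibration takes no time and is no camera call.
- arm.finish_job(): hands the job in; it is judged then, once.
The state is a dict: "clock": time; "joints": joint angles; "dq": joint speeds; "joint_efforts": joint torques, N m; "eef_pos": TCP position; "orientation": TCP orientation; "ft_force": force on the tool from outside, world axes, zero at the start; "moment": the same for the moment, N m; "width": finger opening in mm; "grip_force": force on a finger pad.
Only numpy, scipy, OpenCV 4.12 (cv2) and the standard library are available. Lean on these libraries where they do the work, as an engineer would, in place of code of your own. Each camera call takes 0.05 s, during which the arm holds its last target. There are 200 camera calls.

## Task

On the jeweller's bench, take the short brass offcut out of the sawing jig's V-groove and put it in the black scrap tray. Then fetch the long brass tube from the wooden rack, lay it in the groove wholly on the open side of the saw bridge and let go of it, and then push it gently along the groove, under the bridge, until its end is fully home against the red stop, without shifting the stop from its setting. Leave the other tubes and everything else on the bench where they are.

Things in the scene. Friction and masses are not known exactly. Their poses are not given: they have to be found in the camera images.
- groove (a point): Sawing jig, fixed: block 320 mm long (its x), 76 wide (y), steel top 50 mm above the bench, with a 90 degree V-groove 24 mm wide, 12 deep, along its whole length. Point: over the block's middle, where the axis of a 30 mm tube lying in the groove runs, 9.2 mm above the steel top, 59.2 above the bench. x points along the groove to the stop, z up.
- bridge (a point): Dark steel saw bridge, fixed across the groove near its stop end (groove x = +48 to +72 mm). Its opening is 56 mm wide and 30 mm high over the jig's steel top; its upper edge is 42 mm over the steel top. This point is in the middle of the opening, on the tube's line (groove x = +60 mm). The open side is the 208 mm of groove away from the stop.
- stop_face (a point): Red adjustable stop beyond the bridge, its face at groove x = +115 to +145 mm. Point: where the axis of a tube in the groove meets the face, which looks to the jig's -x. 12 mm thick, 44 wide (82 at the top), from 2 to 48 mm above the steel top. Held only by clamp friction: a push of about 22 N makes it slip.
- brass_mid (a point): The long brass tube: 30 mm across, 140 mm long, about 0.35 kg, a plain round cylinder. This point is its centre, x runs along its axis. It starts in one of the three places of the rack, its axis level, 45 mm above the bench. In the groove it slides against friction (2 to 4.5 N).
- offcut_mid (a point): The short brass offcut: 30 mm across, 60 mm long, about 0.15 kg. This point is its centre, x runs along its axis. It starts lying in the groove on the open side of the bridge.
- tray_floor (a point): Black scrap tray, fixed: 150 mm (its x) by 200 mm (its y) outside, 40 mm high, walls and floor 5 mm thick, open on top. This point is the middle of its inner floor, 5 mm above the bench.
- rack: Wooden rack, fixed, 104 mm (x) by 200 mm (y); origin under its centre. Three tubes lie on it along its x, axes at y = -65, 0, +65 mm, on two bars at x = -45 and +45 mm (14 mm thick, 42 mm high at the teeth between tubes). Between the bars the tubes hang free, over two slats 10 mm high at y = -32 and +32 mm.
- steel_mid (a point): Dark grey steel tube in the rack, size and shape of the long brass one; this point is its centre. To be left alone.
- blue_mid (a point): Blue tube in the rack, size and shape of the long brass one; this point is its centre. To be left alone.
- dish: White dish of small castings, 96 mm across, 27 mm high, between the robot and the jig; origin under its centre. To be left alone.
- can: Amber jar with a lid, 52 mm across, 75 mm high, beyond the jig; origin under its centre. To be left alone.
- files: Dark wooden pot with four file handles, 72 mm across, 140 mm high, beyond the jig; origin under its centre. To be left alone.
- mandrel: Steel ring mandrel standing upright between the robot and the jig: a cone 140 mm high on a foot 60 mm across; origin under its centre. To be left alone.
- hammer_grip (a point): Hammer lying on the bench, 220 mm long; this point is on its handle. To be left alone.
- driver_grip (a point): Screwdriver lying on the bench, 160 mm long; this point is on its handle. To be left alone.
There are look-alikes about, which are no part of the job. Of the things shaped like the part that bears offcut_mid, the brass one is meant. Of the things that look like the part that bears tray_floor, take the one that is nearest to the robot's base at the start.

How it is judged:
By the outcome, as a careful person would: the job done as asked, in the order asked, and still so for the second after the job is handed in, with the robot touching nothing.
It also fails if it takes over 67 s, if anything falls off the work surface, if the arm or the gripper's body presses on something with over 40 N, if the wrist force passes 120 N, or if a joint passes its speed limit or range.

## Working session

There is one attempt and no reset: what is moved stays moved. The work goes in short steps, Python scripts to look and compute and a tool call to move; the robot and the scene stay as the last step left them, time stands still between calls to the robot, and variables do not carry over. Pictures are saved under pics/ and viewed, at most 10 in all, crops included, and the job is handed in when it is done.

Besides the shell and the picture viewer there is one more tool, called after "Request:" as name(argument=value, ...) on one line, values as JSON. jog_arm: Moves the arm, as the interface text tells. Its arguments: {"type":"object","properties":{"commands":{"type":"array","items":{"type":"array","items":{"type":"array","items":{"type":"number"}}}},"grip_force":{"type":"number"}},"required":["commands"]}

```bash
ls; mkdir -p pics; python3 - <<'E'
from rig import arm
import cv2,numpy as np
np.set_printoptions(precision=2,suppress=True)
s=arm.read_state();print(s['clock'],s['eef_pos'],s['orientation'],s['width'])
for n in("scene","side","wrist"):
    im=arm.get_image(n);cv2.imwrite(f"pics/{n}0.png",im[:,:,::-1]);print(n,arm.get_calibration(n))
E
```

```text
pics
0.0 [ 301.05 -603.35  237.62] [[ 0.89  0.45 -0.  ]
 [ 0.45 -0.89  0.  ]
 [ 0.   -0.   -1.  ]] 87.99777265313656
scene {'camera_matrix': array([[364.81,   0.  , 325.98],
       [  0.  , 364.81, 201.02],
       [  0.  ,   0.  ,   1.  ]]), 'pose': array([[   0.51,   -0.58,    0.64, 1256.58],
       [   0.86,    0.35,   -0.37, -311.88],
       [  -0.01,    0.74,    0.67,  802.51],
       [   0.  ,    0.  ,    0.  ,    1.  ]])}
side {'camera_matrix': array([[483.52,   0.  , 322.5 ],
       [  0.  , 483.52, 194.41],
       [  0.  ,   0.  ,   1.  ]]), 'pose': array([[  -1.  ,    0.02,   -0.06,  426.73],
       [  -0.06,   -0.6 ,    0.79, 1363.49],
       [  -0.02,    0.8 ,    0.6 , 1020.5 ],
       [   0.  ,    0.  ,    0.  ,    1.  ]])}
wrist {'camera_matrix': array([[294.17,   0.  , 316.3 ],
       [  0.  , 294.17, 196.64],
       [  0.  ,   0.  ,   1.  ]]), 'hand_eye': array([[   0.  ,    0.97,    0.26,   66.76],
       [   1.  ,   -0.  ,    0.  ,   -1.01],
       [   0.  ,    0.26,   -0.97, -146.91],
       [   0.  ,    0.  ,    0.  ,    1.  ]])}
```

View pics/scene0.png

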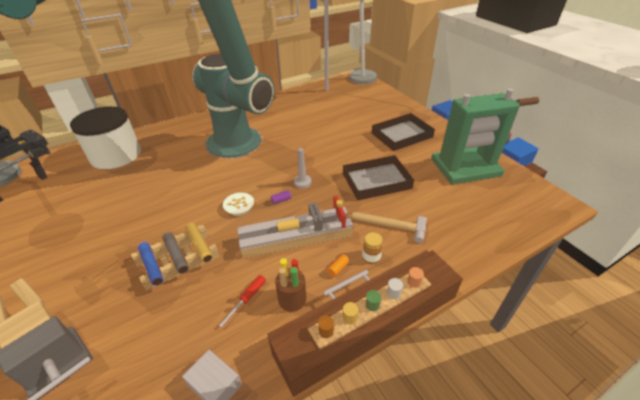

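View pics/side0.png

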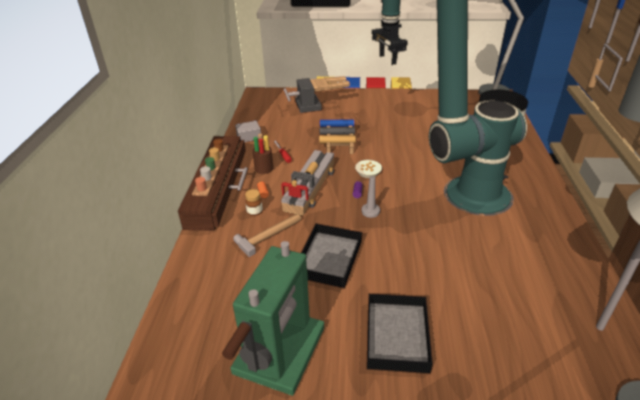

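The scene view shows the jig at (295,230) with the brass offcut at (288,225) in its groove, and the red stop at (340,212). The rack is at (175,255), with blue (150,262), steel (175,252) and brass (200,242) tubes. The two trays are at (378,177) and (403,131). The side view shows the same things, with the trays at (330,255) and (398,330).

Candidates for the offcut are brass in the groove (288,225), orange on the bench (339,265) and purple on the bench (281,197). I choose the brass one in the groove.

```bash
cat > h.py <<'E'
from rig import arm
import cv2,numpy as np
np.set_printoptions(precision=1,suppress=True)
def cam(n):
    c=arm.get_calibration(n);K=c['camera_matrix']
    if n=='wrist':
        s=arm.read_state();T=np.eye(4);T[:3,:3]=s['orientation'];T[:3,3]=s['eef_pos'];return K,T@c['hand_eye']
    return K,c['pose']
def plane(n,uv,z,C=None):
    K,P=C or cam(n);uv=np.atleast_2d(np.float64(uv))
    d=np.c_[(uv[:,0]-K[0,2])/K[0,0],-(uv[:,1]-K[1,2])/K[1,1],-np.ones(len(uv))]@P[:3,:3].T
    return P[:3,3]+d*((z-P[2,3])/d[:,2])[:,None]
def proj(n,p,C=None):
    K,P=C or cam(n);q=(np.atleast_2d(p)-P[:3,3])@P[:3,:3]
    return np.c_[K[0,2]+K[0,0]*q[:,0]/-q[:,2],K[1,2]+K[1,1]*q[:,1]/q[:,2]]
E
python3 - <<'E'
from h import *
f=lambda n,l,uv,z:print(l,plane(n,uv,z)[0][:2])
for l,uv,z in [("base",(233,140),0),("tray1 floor",(378,178),5),("tray2",(403,132),5),("offcut",(288,225),65),("jigL",(239,232),50),("jigR",(350,215),50),("brass",(200,242),50),("steel",(175,252),50),("blue",(150,262),50),("dish",(238,204),20),("mandrel foot",(303,182),0),("stop",(340,212),75)]: f("scene",l,uv,z)
for l,uv in [("tray1",(330,256)),("tray2",(398,331))]: f("side",l,uv,5)
a=cv2.imread("pics/scene0.png");cv2.imwrite("pics/crop0.png",cv2.resize(a[170:300,120:360],None,fx=3.3,fy=3.3,interpolation=cv2.INTER_CUBIC))
E
```

```text
base [-9.  -1.3]
tray1 floor [492.1 346.1]
tray2 [303.2 613.4]
offcut [588.8 -45.2]
jigL [ 528.7 -169.8]
jigR [632.5 134.6]
brass [ 509.  -274.8]
steel [ 509.6 -342.3]
blue [ 510.1 -406.4]
dish [ 383.6 -123.7]
mandrel foot [371.  114.6]
stop [628.3 102. ]
tray1 [491.6 331.1]
tray2 [306.1 590.9]
```

View pics/crop0.png

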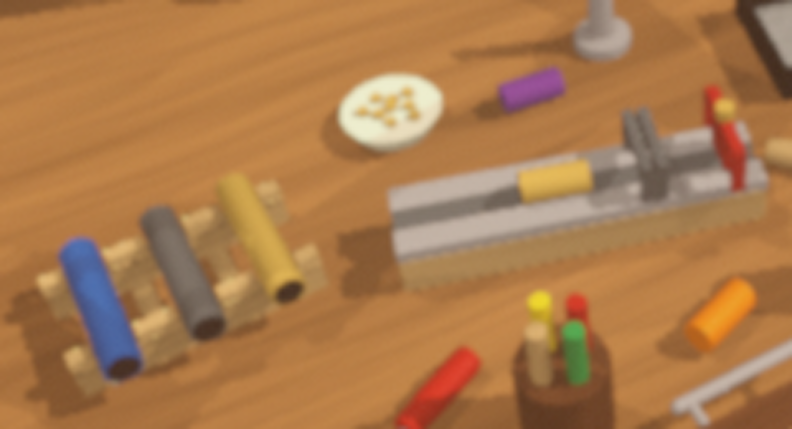

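The crop confirms the choice: the brass offcut lies in the groove at crop (555,180), with purple and orange ones on the bench. The long brass tube is the rack's nearest to the jig. The tray at (492,340) is the nearer one to the base (about 600 mm against 670). Next I go above the offcut.

```bash
cat >> h.py <<'E'
def plan(tgt,psi,n):
    "how far to go from the present pose: per-row tool shifts and turn for n equal world steps"
    s=arm.read_state();R=s['orientation'];p=np.array(s['eef_pos'])
    a=np.degrees(np.arctan2(R[1][0],R[0][0]));d=(np.array(tgt)-p)/n;da=((psi-a+180)%360-180)/n
    print('now',p,'yaw %.1f'%a,'d',d*n,'dyaw %.1f'%(da*n))
    for i in range(n):
        t=np.radians(a+da*i);x=np.array([np.cos(t),np.sin(t)]);y=np.array([x[1],-x[0]])
        print([round(float(v),1) for v in (d[:2]@x,d[:2]@y,-d[2],-da)])
E
python3 -c "
from h import *
plan([565,-70,240],71,12)"
```

```text
now [ 301.1 -603.5  237.9] yaw 26.5 d [263.9 533.5   2.1] dyaw 44.5
[39.5, -30.0, -0.2, -3.7]
[41.4, -27.3, -0.2, -3.7]
[43.1, -24.6, -0.2, -3.7]
[44.6, -21.8, -0.2, -3.7]
[45.9, -18.9, -0.2, -3.7]
[47.0, -15.8, -0.2, -3.7]
[47.9, -12.8, -0.2, -3.7]
[48.7, -9.6, -0.2, -3.7]
[49.2, -6.5, -0.2, -3.7]
[49.5, -3.3, -0.2, -3.7]
[49.6, -0.1, -0.2, -3.7]
[49.5, 3.1, -0.2, -3.7]
```

Request:
jog_arm(commands=[[[88,39.5,-30,0,-3.7],[88,41.5,-27.5,0,-3.7],[88,43,-24.5,0,-3.7],[88,44.5,-22,0,-3.7],[88,46,-19,0,-3.7],[88,47,-16,0,-3.7],[88,48,-13,0,-3.7],[88,48.5,-9.5,0,-3.7],[88,49,-6.5,0,-3.7],[88,49.5,-3.5,0,-3.7]]])

```text
clock: 1.4
eef_pos: [521.1, -157.5, 238.7]
orientation: [[0.444, 0.896, -0.0], [0.896, -0.444, 0.0], [-0.0, -0.0, -1.0]]
ft_force: [0.6, -0.5, 0.1]
width: 87.9
grip_force: 0.0
```

Request:
jog_arm(commands=[[[88,49.5,0,0,-3.7],[88,49.5,3,0,-3.7],[88,0,0,0,0],[88,0,0,0,0]]])

```text
clock: 1.9
eef_pos: [564.4, -70.3, 238.5]
orientation: [[0.327, 0.945, -0.001], [0.945, -0.327, -0.0], [-0.001, -0.001, -1.0]]
ft_force: [0.1, -0.0, -0.5]
width: 87.9
grip_force: 0.0
```

```bash
python3 - <<'E'
from h import *
s=arm.read_state();print(s['clock'],s['eef_pos'],s['ft_force'])
np.save('C1.npy',np.array([*cam('wrist')],dtype=object),allow_pickle=True)
im=arm.get_image('wrist');cv2.imwrite("pics/w1.png",im[:,:,::-1])
E
```

```text
1.9 [564.4 -70.3 238.5] [ 0.1 -0.  -0.5]
```

View pics/w1.png

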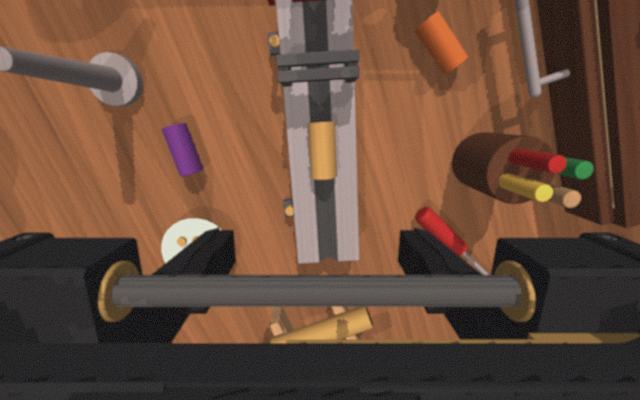

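The wrist view shows the brass offcut at (322,150) in the groove, the bridge at (318,65), and the block's near end at about (299..358,262). The long brass tube is in the rack at (325,328).

```bash
python3 - <<'E'
from h import *
C=tuple(np.load('C1.npy',allow_pickle=True));C=(C[0],C[1])
im=cv2.imread('pics/w1.png');hsv=cv2.cvtColor(im,cv2.COLOR_BGR2HSV)
m=cv2.inRange(hsv,(14,90,110),(28,255,255));m[:, :300]=0;m[:,345:]=0;m[:100]=0;m[200:]=0
c=max(cv2.findContours(m,0,2)[0],key=cv2.contourArea);print('offcut box',cv2.boundingRect(c),cv2.minAreaRect(c))
# block steel top: low saturation
def edges(r):
    row=hsv[r,250:380,1]<70; i=np.where(row)[0]; return i.min()+250,i.max()+250
L=[];Rr=[]
for r in list(range(95,118,4))+list(range(220,258,4)):
    l,q=edges(r);L.append((l,r));Rr.append((q+1,r))
print(L,Rr)
lp=plane('',L,50,C);rp=plane('',Rr,50,C)
def ln(p):
    v=cv2.fitLine(p[:,:2].astype(np.float32),cv2.DIST_HUBER,0,.01,.01).ravel();v*=np.sign(v[1]);return v
for p in(lp,rp):
    v=ln(p); print(np.degrees(np.arctan2(v[1],v[0])),v[2:])
x,y,w,h=cv2.boundingRect(c)
print('offcut ends/mid z74',plane('',[(x+w/2,y),(x+w/2,y+h),(x,y+h/2),(x+w,y+h/2)],74,C))
print('near end',plane('',[(299,262),(358,261)],50,C))
E
```

```text
offcut box (308, 121, 29, 59) ((321.92572021484375, 150.14297485351562), (58.31337356567383, 26.378908157348633), 87.70938873291016)
[(np.int64(284), 95), (np.int64(284), 99), (np.int64(285), 103), (np.int64(285), 107), (np.int64(285), 111), (np.int64(286), 115), (np.int64(294), 220), (np.int64(295), 224), (np.int64(295), 228), (np.int64(295), 232), (np.int64(296), 236), (np.int64(296), 240), (np.int64(296), 244), (np.int64(297), 248), (np.int64(297), 252), (np.int64(297), 256)] [(np.int64(355), 95), (np.int64(355), 99), (np.int64(355), 103), (np.int64(355), 107), (np.int64(355), 111), (np.int64(355), 115), (np.int64(358), 220), (np.int64(358), 224), (np.int64(358), 228), (np.int64(358), 232), (np.int64(359), 236), (np.int64(359), 240), (np.int64(359), 244), (np.int64(359), 248), (np.int64(359), 252), (np.int64(359), 256)]
74.39003 [536.9 -57.3]
74.59032 [ 604.1 -101.5]
offcut ends/mid z74 [[590.9 -11.4  74. ]
 [571.1 -69.9  74. ]
 [566.8 -34.9  74. ]
 [595.7 -44.9  74. ]]
near end [[ 508.5 -164.6   50. ]
 [ 578.9 -187.3   50. ]]
```

```bash
python3 -c "
from h import *
plan([581.7,-40.2,79],74.5,5)"
```

```text
now [564.3 -70.9 238.6] yaw 70.9 d [  17.4   30.7 -159.6] dyaw 3.6
[6.9, 1.3, 31.9, -0.7]
[6.9, 1.4, 31.9, -0.7]
[6.9, 1.5, 31.9, -0.7]
[6.9, 1.5, 31.9, -0.7]
[6.9, 1.6, 31.9, -0.7]
```

Request:
jog_arm(commands=[[[60,11.5,2.5,30,-1.2],[60,11.5,2.5,30,-1.2],[60,11.5,2.5,30,-1.2],[60,0,0,30,0],[60,0,0,20,0],[60,0,0,12,0],[60,0,0,7.5,0],[60,0,0,0,0]]], grip_force=15)

```text
clock: 2.95
eef_pos: [582.6, -40.0, 79.5]
orientation: [[0.267, 0.964, 0.0], [0.964, -0.267, -0.0], [-0.0, 0.0, -1.0]]
ft_force: [0.7, 0.2, 0.1]
width: 59.5
grip_force: 0.0
```

Request:
jog_arm(commands=[[[20,0,0,0,0],[20,0,0,0,0],[20,0,0,0,0],[20,0,0,0,0],[20,0,0,0,0],[20,0,0,0,0]]], grip_force=15)

```text
clock: 3.7
eef_pos: [582.6, -39.7, 79.4]
orientation: [[0.267, 0.964, -0.0], [0.964, -0.267, 0.0], [0.0, -0.0, -1.0]]
ft_force: [-0.2, -0.1, -0.6]
width: 19.8
grip_force: 0.0
```

Closed on nothing: width 19.8 and no force. I look before doing anything else.

```bash
python3 - <<'E'
from h import *
C=cam('wrist')
a=arm.get_image('wrist')[:,:,::-1];b=arm.get_image('side')[:,:,::-1]
cv2.imwrite('pics/w2f.png',a)
b=cv2.resize(b[130:230,240:400],None,fx=3.8,fy=3.8,interpolation=cv2.INTER_CUBIC)
a=cv2.resize(a[0:400,160:480],None,fx=.9,fy=.95)
o=np.zeros((400,800,3),np.uint8);a=a[:400];o[:a.shape[0],:a.shape[1]]=a;b=b[:400,:800-a.shape[1]];o[:b.shape[0],a.shape[1]:a.shape[1]+b.shape[1]]=b
cv2.imwrite('pics/m2.png',o)
E
```

```text
(no output)
```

View pics/m2.png

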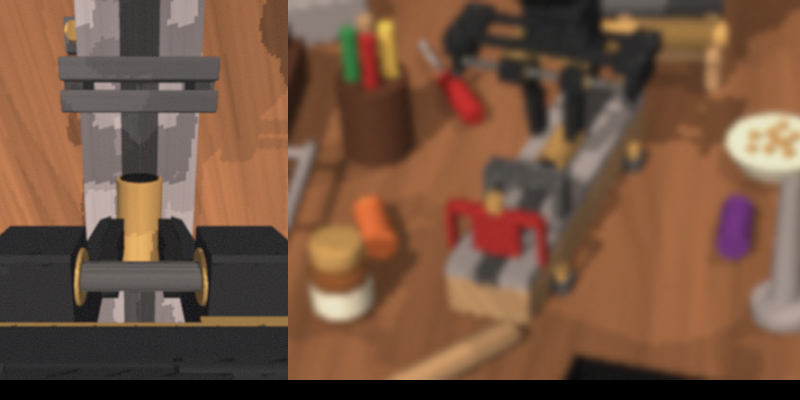

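The view shows the offcut still in the groove, with the fingers beside or over its near part. I measure where it is now.

```bash
python3 - <<'E'
from h import *
C=cam('wrist');s=arm.read_state();print(s['eef_pos'],s['width'],s['grip_force'],s['clock'])
g=np.array([.267,.964]);n=np.array([.964,-.267])
im=cv2.imread('pics/w2f.png');hsv=cv2.cvtColor(im,cv2.COLOR_BGR2HSV)
m=cv2.inRange(hsv,(14,90,90),(30,255,255));m[:,:270]=0;m[:,370:]=0;m[:150]=0;m[290:]=0
c=max(cv2.findContours(m,0,2)[0],key=cv2.contourArea);print(cv2.boundingRect(c))
for r in (195,205,215,225,240,255,265):
    i=np.where(m[r])[0];
    if len(i): p=plane('',[(i.min(),r),(i.max()+1,r)],64,C)[:,:2];print(r,i.min(),i.max(),'n',p@n-571.2,'g',p@g-135.5)
x,y,w,h=cv2.boundingRect(c);p=plane('',[(x+w/2,y),(x+w/2,y+h)],74,C)[:,:2];print('ends g',p@g-135.5)
# predicted pixels of fingertips at width 20 and tube axis ends
t=np.array(s['eef_pos']);R=np.array(s['orientation'])
for q in ([9,10,25],[9,-10,25],[9,15,25],[9,-15,25]): print(q,proj('',t+R@np.array(q,float),C))
E
```

```text
[582.5 -39.7  79.4] 20.129717985921726 0.0 3.8
(290, 186, 50, 90)
195 290 339 n [-14.3  14.2] g [6.7 6.8]
205 290 339 n [-14.4  14.3] g [0.8 0.8]
215 291 339 n [-14.   14.5] g [-5.3 -5.2]
225 290 338 n [-14.7  14. ] g [-11.5 -11.4]
240 297 335 n [-10.8  12.4] g [-20.9 -20.9]
255 297 335 n [-10.9  12.6] g [-30.7 -30.6]
265 297 335 n [-11.   12.7] g [-37.3 -37.3]
ends g [ 14.3 -39. ]
[9, 10, 25] [[332.9 216.2]]
[9, -10, 25] [[300.5 216.1]]
[9, 15, 25] [[341.1 216.2]]
[9, -15, 25] [[292.3 216.1]]
```

```bash
python3 - <<'E'
import cv2
a=cv2.imread('pics/w2f.png');cv2.imwrite('pics/w2c.png',cv2.resize(a[160:340,220:420],None,fx=3.3,fy=3.3,interpolation=cv2.INTER_CUBIC))
E
```

```text
(no output)
```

View pics/w2c.png

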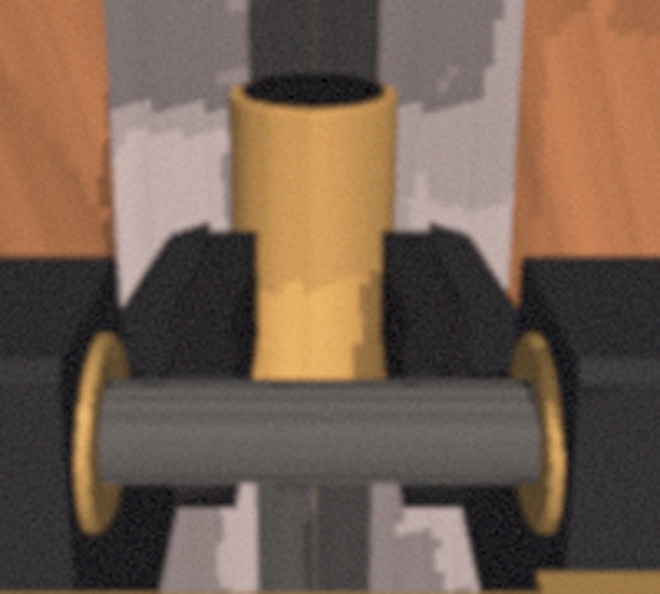

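```bash
python3 - <<'E'
from h import *
K,P=cam('wrist');s=arm.read_state()
n=np.array([.964,-.267]);g=np.array([.267,.964])
im=cv2.imread('pics/w2f.png');hsv=cv2.cvtColor(im,cv2.COLOR_BGR2HSV)
for r in (130,150,170,190,200):
    i=np.where(hsv[r,200:440,1]<80)[0]+200
    l,q=i.min(),i.max()+1
    o=[]
    for dz in(-10,0,10,20):
        P2=P.copy();P2[2,3]+=dz
        p=plane('',[(l,r),(q,r)],50,(K,P2))[:,:2];o+=[float((p[1]-p[0])@n)]
    print(r,l,q,np.round(o,1))
w1=tuple(np.load('C1.npy',allow_pickle=True));print('cam',P[:3,3],w1[1][:3,3],s['joints'])
E
```

```text
130 250 381 [72.3 76.6 81.  85.3]
150 251 379 [71.9 76.2 80.5 84.8]
170 252 378 [72.  76.3 80.6 85. ]
190 253 377 [72.1 76.5 80.8 85.1]
200 254 377 [72.2 76.5 80.9 85.2]
cam [600.2  25.3 226.3] [586.2  -6.5 385.4] [ -6.3  13.9 111.6  -0.   54.6   9.1]
```

```bash
python3 - <<'E'
from h import *
C=cam('wrist');s=arm.read_state();t=np.array(s['eef_pos']);R=np.array(s['orientation'])
for x in(0,9):
  for z in(25,15,5,-5):
    p=proj('',[t+R@np.array([x,y,z],float) for y in(10,-10)],C);print(x,z,p.ravel())
# all pictures: inner finger edges in w1 (opening 88)
E
```

```text
0 25 [332.7 229.9 300.6 229.8]
0 15 [333.6 236.1 299.8 236. ]
0 5 [334.6 243.  298.8 243. ]
0 -5 [335.8 250.8 297.7 250.8]
9 25 [332.9 216.2 300.5 216.1]
9 15 [333.9 221.7 299.6 221.6]
9 5 [334.9 227.9 298.6 227.8]
9 -5 [336.1 234.9 297.4 234.8]
```

The camera height agrees with the jig: block width comes out at 76.4 mm. The fingertips, though, appear about 25 mm higher than nominal (tip corners at row 230), which would put them just over the tube's top. So I open and feel my way down in small steps.

Request:
jog_arm(commands=[[[60,0,0,0,0],[60,0,0,0,0],[60,0,0,0,0],[60,0,0,0,0],[60,0,0,1,0],[60,0,0,1,0],[60,0,0,1,0],[60,0,0,0,0]]])

```text
clock: 4.8
eef_pos: [582.4, -39.7, 76.2]
orientation: [[0.267, 0.964, -0.0], [0.964, -0.267, 0.0], [-0.0, -0.0, -1.0]]
ft_force: [0.3, -0.5, -1.0]
width: 60.1
grip_force: 0.0
```

Request:
jog_arm(commands=[[[60,0,0,1,0],[60,0,0,1,0],[60,0,0,0,0]]])

```text
clock: 5.18
eef_pos: [582.4, -39.7, 74.2]
orientation: [[0.267, 0.964, -0.0], [0.964, -0.267, 0.0], [-0.0, -0.0, -1.0]]
ft_force: [0.1, -0.1, -0.2]
width: 60.3
grip_force: 0.0
```

No contact where the nominal tips would touch the steel, so the tips are indeed higher. I go on down gently.

Request:
jog_arm(commands=[[[60,0,0,2,0],[60,0,0,2,0],[60,0,0,2,0],[60,0,0,0,0]]])

```text
clock: 5.68
eef_pos: [582.3, -39.7, 68.1]
orientation: [[0.267, 0.964, -0.001], [0.964, -0.267, 0.0], [-0.0, -0.0, -1.0]]
ft_force: [0.2, 0.5, 0.6]
width: 60.1
grip_force: 0.0
```

```bash
python3 - <<'E'
from h import *
s=arm.read_state();print(s['eef_pos'],s['ft_force'])
im=arm.get_image('wrist')[:,:,::-1];cv2.imwrite('pics/w3.png',im)
im2=arm.get_image('side')[:,:,::-1];cv2.imwrite('pics/s3.png',im2)
a=cv2.resize(im[150:330,200:440],None,fx=2,fy=2,interpolation=cv2.INTER_CUBIC);b=cv2.resize(im2[135:200,285:345],None,fx=5,fy=5.5,interpolation=cv2.INTER_CUBIC)
o=np.zeros((360,780,3),np.uint8);o[:,:480]=a;o[:b.shape[0],480:780]=b[:360];cv2.imwrite('pics/m3.png',o)
t=np.array(s['eef_pos']);R=np.array(s['orientation']);C=cam('side')
for z in (25,15,5,-5): print(z,proj('',[t+R@np.array([9,y,z],float) for y in(30,-30)],C).ravel())
E
```

```text
[582.3 -39.7  68.1] [0.2 0.5 0.6]
25 [301.  173.6 316.9 176.6]
15 [300.9 171.3 316.9 174.2]
5 [300.8 169.  316.8 171.9]
-5 [300.6 166.6 316.7 169.5]
```

View pics/m3.png

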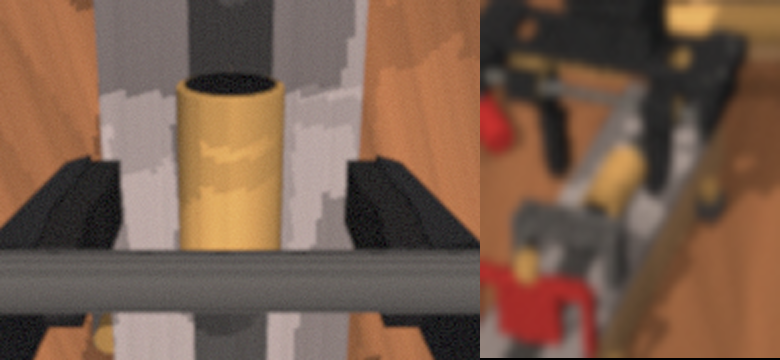

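In the side crop the fingertips are at about (300,166) and (320,169.5). That puts them about level with the TCP, not 25 mm ahead, so the tips are now near z = 69. The offcut is still between the open fingers. I go down about 12 mm more, feeling for contact.

Request:
jog_arm(commands=[[[60,0,0,2,0],[60,0,0,2,0],[60,0,0,2,0],[60,0,0,2,0],[60,0,0,2,0],[60,0,0,0,0]]])

```text
clock: 6.52
eef_pos: [582.4, -39.7, 58.1]
orientation: [[0.267, 0.964, -0.001], [0.964, -0.267, 0.0], [-0.0, -0.001, -1.0]]
ft_force: [-0.4, 0.5, 0.6]
width: 60.0
grip_force: 0.0
```

Request:
jog_arm(commands=[[[60,0,0,1,0],[60,0,0,1,0],[60,0,0,0,0]]])

```text
clock: 6.9
eef_pos: [582.5, -39.7, 56.3]
orientation: [[0.267, 0.964, -0.0], [0.964, -0.267, -0.0], [-0.0, -0.0, -1.0]]
ft_force: [-0.4, 0.5, -0.3]
width: 60.3
grip_force: 0.0
```

Request:
jog_arm(commands=[[[60,0,0,1,0],[60,0,0,1,0],[60,0,0,0,0]]])

```text
clock: 7.28
eef_pos: [582.4, -39.7, 54.3]
orientation: [[0.267, 0.964, -0.0], [0.964, -0.267, 0.0], [-0.0, -0.0, -1.0]]
ft_force: [-0.2, -0.0, 0.3]
width: 59.8
grip_force: 0.0
```

Request:
jog_arm(commands=[[[60,0,0,1,0],[60,0,0,0,0]]])

```text
clock: 7.52
eef_pos: [582.5, -39.7, 53.3]
orientation: [[0.267, 0.964, -0.0], [0.964, -0.267, 0.0], [-0.0, -0.0, -1.0]]
ft_force: [0.2, -0.4, 0.7]
width: 59.8
grip_force: 0.0
```

Request:
jog_arm(commands=[[[60,0,0,1,0],[60,0,0,0,0]]])

```text
clock: 7.78
eef_pos: [582.5, -39.7, 52.3]
orientation: [[0.267, 0.964, -0.0], [0.964, -0.267, 0.0], [-0.0, -0.0, -1.0]]
ft_force: [0.1, 0.9, -0.5]
width: 59.7
grip_force: 0.0
```

Request:
jog_arm(commands=[[[24,0,0,0,0],[24,0,0,0,0],[24,0,0,0,0],[24,0,0,0,0],[24,0,0,0,0]]], grip_force=12)

```text
clock: 8.4
eef_pos: [581.5, -39.4, 52.3]
orientation: [[0.267, 0.964, -0.002], [0.964, -0.267, 0.0], [-0.0, -0.002, -1.0]]
ft_force: [-4.7, 1.1, 4.5]
width: 29.7
grip_force: 12.0
```

Gripped (width 29.7, 12 N). Now I lift it, and measure the tray from the pictures I already have.

Request:
jog_arm(commands=[[[24,0,-0.5,-4,0],[24,0,0,-15,0],[24,0,0,-30,0],[24,0,0,-40,0],[24,0,0,-25,0],[24,0,0,0,0]]], grip_force=15)

```text
clock: 9.15
eef_pos: [584.8, -40.0, 170.3]
orientation: [[0.267, 0.964, 0.008], [0.964, -0.267, -0.001], [0.001, 0.008, -1.0]]
ft_force: [1.1, 0.6, -1.4]
width: 29.6
grip_force: 15.0
```

```bash
python3 - <<'E'
from h import *
for n,(u,v) in (('scene',(378,178)),('side',(330,255))):
    im=cv2.imread(f'pics/{n}0.png');hsv=cv2.cvtColor(im,cv2.COLOR_BGR2HSV)
    m=cv2.inRange(hsv,(0,0,60),(180,60,200));m2=np.zeros_like(m);m2[v-40:v+40,u-45:u+45]=m[v-40:v+40,u-45:u+45]
    m2=cv2.morphologyEx(m2,cv2.MORPH_CLOSE,np.ones((5,5)))
    c=max(cv2.findContours(m2,0,2)[0],key=cv2.contourArea);q=cv2.boxPoints(cv2.minAreaRect(c));p=plane(n,c[:,0],5)[:,:2].astype(np.float32)
    print(n,cv2.boundingRect(c),cv2.minAreaRect(p))
plan([492,338,140],74.5,8)
E
```

```text
scene (349, 165, 56, 26) ((480.80242919921875, 346.7576904296875), (174.38427734375, 105.41091918945312), 76.51006317138672)
side (305, 233, 53, 44) ((494.9557189941406, 319.0866394042969), (163.16030883789062, 135.84750366210938), 75.89420318603516)
now [584.8 -40.  170.3] yaw 74.5 d [-92.8 378.  -30.3] dyaw -0.0
[42.4, -23.8, 3.8, 0.0]
[42.4, -23.8, 3.8, 0.0]
[42.4, -23.8, 3.8, 0.0]
[42.4, -23.8, 3.8, 0.0]
[42.4, -23.8, 3.8, 0.0]
[42.4, -23.8, 3.8, 0.0]
[42.4, -23.8, 3.8, 0.0]
[42.4, -23.8, 3.8, 0.0]
```

Request:
jog_arm(commands=[[[24,42,-24,0,0],[24,42,-24,0,0],[24,42,-24,0,0],[24,42,-24,0,0],[24,42,-24,0,0],[24,42,-24,10,0],[24,41,-24,20,0],[24,41,-23.5,30,0],[24,0,0,30,0],[24,0,0,0,0]]])

```text
clock: 10.4
eef_pos: [483.2, 332.0, 72.1]
orientation: [[0.266, 0.964, -0.007], [0.964, -0.266, -0.005], [-0.006, -0.006, -1.0]]
ft_force: [0.0, -0.7, -2.1]
width: 29.8
grip_force: 15.0
```

```bash
python3 - <<'E'
from h import *
s=arm.read_state();C=cam('wrist');im=arm.get_image('wrist')[:,:,::-1];cv2.imwrite('pics/w4.png',im)
print(s['eef_pos'],s['width'],s['ft_force'])
a=im.copy();t=np.array(s['eef_pos'])
cv2.circle(a,tuple(int(v) for v in proj('',[t[0],t[1],5],C)[0]),4,(0,255,0),-1);cv2.imwrite('pics/w4a.png',a)
E
```

```text
[483.2 332.   72.1] 29.77126315874024 [ 0.  -0.7 -2.1]
```

View pics/w4a.png

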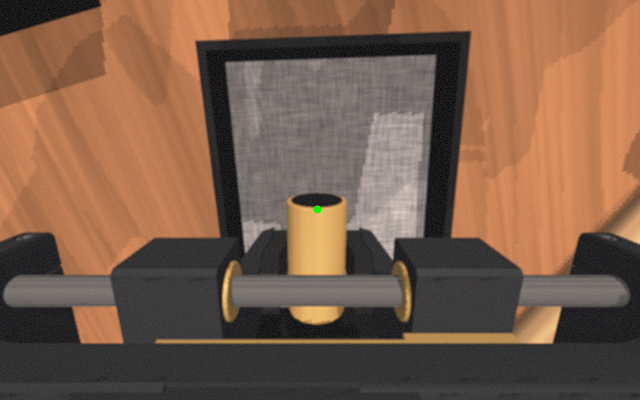

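The tray fills columns 200–468, with the offcut held over it at (317,260), about 8–10 mm short of its middle. I lower it and release.

Request:
jog_arm(commands=[[[24,5,4,15,0],[24,5,4,15,0],[24,0,0,12,0],[24,0,0,8,0],[24,0,0,0,0],[48,0,0,0,0],[48,0,0,0,0],[48,0,0,0,0]]])

```text
clock: 11.45
eef_pos: [497.6, 341.3, 27.2]
orientation: [[0.267, 0.964, 0.001], [0.964, -0.267, 0.001], [0.001, 0.001, -1.0]]
ft_force: [0.8, -0.0, 0.8]
width: 48.0
grip_force: 0.0
```

Request:
jog_arm(commands=[[[48,0,0,-15,0],[48,0,0,-40,0],[48,0,0,-60,0],[48,0,0,-60,0],[48,0,0,0,0]]])

```text
clock: 12.08
eef_pos: [501.0, 343.4, 210.2]
orientation: [[0.267, 0.964, 0.012], [0.964, -0.267, 0.008], [0.011, 0.01, -1.0]]
ft_force: [0.3, 0.2, 0.1]
width: 48.0
grip_force: 0.0
```

```bash
python3 - <<'E'
from h import *
C=cam('wrist');im=arm.get_image('wrist')[:,:,::-1];cv2.imwrite('pics/w5.png',im)
hsv=cv2.cvtColor(im,cv2.COLOR_BGR2HSV);m=cv2.inRange(hsv,(18,110,90),(30,255,255));m[270:]=0
for c in cv2.findContours(m,0,2)[0]:
    if cv2.contourArea(c)>150: r=cv2.minAreaRect(c);print(r,plane('',r[0],20,C))
# long brass in rack from scene0 and w1
C1=tuple(np.load('C1.npy',allow_pickle=True))
im=cv2.imread('pics/scene0.png');hsv=cv2.cvtColor(im,cv2.COLOR_BGR2HSV);m=cv2.inRange(hsv,(17,120,90),(28,255,255));z=np.zeros_like(m);z[215:265,180:222]=m[215:265,180:222]
c=max(cv2.findContours(z,0,2)[0],key=cv2.contourArea);r=cv2.minAreaRect(c);print(r,plane('scene',cv2.boxPoints(r),55),plane('scene',r[0],52))
E
```

```text
((197.03736877441406, 241.5195770263672), (42.0567741394043, 32.21369934082031), 72.6459732055664) [[ 419.3 -317.9   55. ]
 [ 426.3 -231.2   55. ]
 [ 589.8 -247.9   55. ]
 [ 579.7 -325.3   55. ]] [[ 505.1 -281.3   52. ]]
```

```bash
python3 - <<'E'
from h import *
C=cam('wrist')
im=cv2.imread('pics/w5.png');hsv=cv2.cvtColor(im,cv2.COLOR_BGR2HSV);print(hsv[20:300:28,320].tolist())
m=cv2.inRange(hsv,(10,60,60),(32,255,255));
m=cv2.morphologyEx(m,cv2.MORPH_OPEN,np.ones((3,3)))
for c in cv2.findContours(m,cv2.RETR_LIST,2)[0]:
    if 150<cv2.contourArea(c)<20000: r=cv2.minAreaRect(c);print(r,plane('',r[0],20,C)[0])
t=arm.read_state()['eef_pos'];print('tray px',proj('',[t[0],t[1],5],C))
E
```

```text
[[11, 149, 135], [12, 137, 140], [11, 139, 143], [12, 23, 109], [9, 32, 113], [17, 139, 141], [16, 144, 199], [8, 24, 127], [11, 27, 163], [12, 139, 154]]
((378.9999694824219, 324.4999694824219), (365.99993896484375, 38.99999237060547), -0.0) [528.  131.5  20. ]
((316.5, 271.5), (7.0, 95.0), 90.0) [468.9 228.6  20. ]
((311.9999694824219, 184.99998474121094), (25.999996185302734, 53.99999237060547), 0.0) [493.4 337.1  20. ]
((536.5018310546875, 151.60830688476562), (84.05776977539062, 32.80596160888672), 32.735225677490234) [748.7 306.5  20. ]
tray px [[315.6 177.1]]
```

The offcut lies in the tray at (493,337). Now for the long tube: I get its axis direction and the way there.

```bash
python3 - <<'E'
from h import *
p=plane('scene',[(191.2,226),(207,256)],58)[:,:2];print(p,np.degrees(np.arctan2(*(p[1]-p[0])[::-1])))
K,P=np.load('C1.npy',allow_pickle=True)
im=cv2.imread('pics/w1.png');hsv=cv2.cvtColor(im,cv2.COLOR_BGR2HSV);m=cv2.inRange(hsv,(14,110,110),(28,255,255));z=np.zeros_like(m);z[305:343,262:380]=m[305:343,262:380]
for r in(): pass
c=max(cv2.findContours(z,0,2)[0],key=cv2.contourArea);q=cv2.minAreaRect(c);print(q)
p=plane('',cv2.boxPoints(q),55,(K,P))[:,:2];print(p,plane('',q[0],55,(K,P)))
print(arm.read_state()['joints'])
plan([500,-280,210],-5,14)
E
```

```text
[[ 444.8 -279.2]
 [ 574.2 -273.5]] 2.5215689226663245
((324.4999694824219, 324.4999694824219), (108.99998474121094, 34.99999237060547), -0.0)
[[ 432.8 -260.6]
 [ 452.4 -210.3]
 [ 585.7 -256. ]
 [ 570.9 -308. ]] [[ 510.6 -258.3   55. ]]
[ 32.1   8.6 103.2   0.   67.7  47.6]
now [499.1 342.2 206.4] yaw 74.5 d [   0.9 -622.2    3.6] dyaw -79.5
[-42.8, 11.9, -0.3, 5.7]
[-41.4, 16.1, -0.3, 5.7]
[-39.6, 20.1, -0.3, 5.7]
[-37.4, 23.9, -0.3, 5.7]
[-34.9, 27.5, -0.3, 5.7]
[-32.0, 30.9, -0.3, 5.7]
[-28.8, 33.9, -0.3, 5.7]
[-25.3, 36.5, -0.3, 5.7]
[-21.5, 38.9, -0.3, 5.7]
[-17.6, 40.8, -0.3, 5.7]
[-13.5, 42.4, -0.3, 5.7]
[-9.2, 43.5, -0.3, 5.7]
[-4.9, 44.2, -0.3, 5.7]
[-0.5, 44.4, -0.3, 5.7]
```

Request:
jog_arm(commands=[[[48,-43,12,0,5.7],[48,-41.5,16,0,5.7],[48,-39.5,20,0,5.7],[48,-37.5,24,0,5.7],[48,-35,27.5,0,5.7],[48,-32,31,0,5.7],[48,-29,34,0,5.7],[48,-25.5,36.5,0,5.7],[48,-21.5,39,0,5.7],[48,-17.5,41,0,5.7]]])

```text
clock: 13.38
eef_pos: [495.3, -105.5, 199.7]
orientation: [[0.955, 0.298, -0.003], [0.298, -0.955, 0.001], [-0.003, -0.002, -1.0]]
ft_force: [0.9, 0.5, -0.3]
width: 48.2
grip_force: 0.0
```

Request:
jog_arm(commands=[[[48,-13.5,42.5,0,5],[48,-9,43.5,0,5],[48,-5,44,0,0],[48,-2,44,0,0],[48,0,0,0,0],[48,0,0,0,0]]])

```text
clock: 14.12
eef_pos: [500.9, -280.6, 199.9]
orientation: [[0.991, 0.13, -0.003], [0.13, -0.991, 0.002], [-0.002, -0.002, -1.0]]
ft_force: [-1.2, 0.2, 0.7]
width: 47.8
grip_force: 0.0
```

```bash
python3 - <<'E'
from h import *
s=arm.read_state();C=cam('wrist');im=arm.get_image('wrist')[:,:,::-1];cv2.imwrite('pics/w6.png',im)
print(s['eef_pos'],s['orientation'][0][:2],s['clock'])
hsv=cv2.cvtColor(im,cv2.COLOR_BGR2HSV)
t=np.array(s['eef_pos'])
print('expected px',proj('',[[440,-277,50],[580,-273,50]],C))
m=cv2.inRange(hsv,(14,110,90),(28,255,255));m=cv2.morphologyEx(m,cv2.MORPH_OPEN,np.ones((5,5)));m[265:]=0
for c in cv2.findContours(m,0,2)[0]:
    if cv2.contourArea(c)>800:
        r=cv2.minAreaRect(c);print(r,plane('',cv2.boxPoints(r),52,C)[:,:2].tolist())
E
```

```text
[ 500.9 -280.6  199.9] [1.  0.1] 14.125
expected px [[307.1 238. ]
 [321.  103.5]]
((322.1490173339844, 183.7416534423828), (80.21536254882812, 137.34202575683594), 1.3639274835586548) [[421.2263116467037, -249.9617344556651], [565.4849348040026, -238.64646805669352], [573.9017805430136, -315.607251803164], [430.6365696031717, -337.16947334843826]]
```

View pics/w6.png

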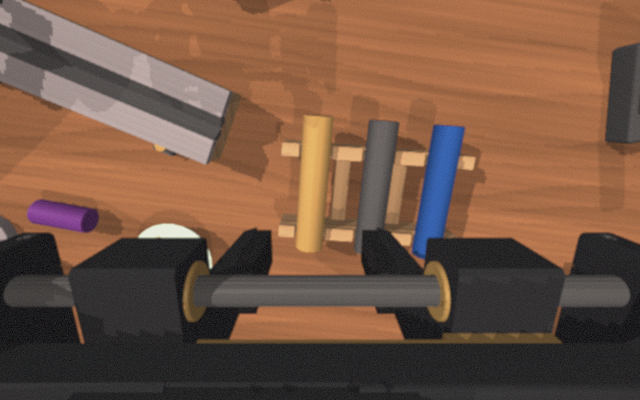

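The wrist view shows the brass tube from (317,116) to (309,250). Beside it are the steel tube (378,185) and the blue one (438,190), with the jig's near end at (220,125).

```bash
python3 - <<'E'
from h import *
C=cam('wrist');im=cv2.imread('pics/w6.png');hsv=cv2.cvtColor(im,cv2.COLOR_BGR2HSV)
mid=[]
for r in list(range(122,142,3))+list(range(168,215,4)):
    i=[k for k in range(295,338) if 14<=hsv[r,k,0]<=28 and hsv[r,k,1]>110]
    mid.append(((min(i)+max(i)+1)/2,r)); w=max(i)-min(i)
p=plane('',mid,47,C)[:,:2];v=cv2.fitLine(p.astype(np.float32),2,0,.01,.01).ravel();v*=np.sign(v[0]);print(v,np.degrees(np.arctan2(v[1],v[0])))
e=plane('',[(317.5,115.5)],58,C)[0][:2],plane('',[(309,251)],52,C)[0][:2];print(e)
t=[(a-v[2:])@v[:2] for a in e];c=v[2:]+v[:2]*sum(t)/2;print('len',t[0]-t[1],'centre',c)
plan([c[0],c[1],70],np.degrees(np.arctan2(v[1],v[0])),5)
E
```

```text
[   1.     0.1  516.2 -278.2] 8.3788185
(array([ 568.8, -270.8]), array([ 426.1, -280.7]))
len 142.62988110145022 centre [ 498.2 -280.8]
now [ 501.2 -280.3  200.2] yaw 7.5 d [  -2.9   -0.6 -130.2] dyaw 0.8
[-0.6, 0.0, 26.0, -0.2]
[-0.6, 0.0, 26.0, -0.2]
[-0.6, 0.0, 26.0, -0.2]
[-0.6, 0.0, 26.0, -0.2]
[-0.6, 0.0, 26.0, -0.2]
```

```bash
python3 - <<'E'
from h import *
C=cam('wrist');im=cv2.imread('pics/w6.png');hsv=cv2.cvtColor(im,cv2.COLOR_BGR2HSV)
mid=[]
for r in list(range(122,142,4))+list(range(170,248,7)):
    i=[k for k in range(293,345) if 14<=hsv[r,k,0]<=28 and hsv[r,k,1]>130]
    print(r,min(i),max(i),len(i),end='; ')
print(hsv[190,290:345,:2].tolist())
E
```

```text
122 303 332 30; 126 303 332 30; 130 302 332 31; 134 302 331 30; 138 301 330 30; 170 300 328 29; 177 299 327 29; 184 299 326 28; 191 298 326 29; 198 298 325 28; 205 297 325 29; 212 297 325 29; 219 297 323 27; 226 296 323 28; 233 296 322 27; 240 296 322 27; 247 296 321 26; [[11, 141], [11, 141], [12, 142], [11, 145], [10, 139], [13, 148], [11, 145], [12, 146], [14, 145], [16, 141], [16, 144], [16, 147], [17, 140], [17, 144], [18, 138], [17, 144], [18, 145], [18, 138], [18, 143], [19, 140], [18, 140], [18, 141], [17, 143], [17, 145], [17, 144], [17, 145], [17, 149], [17, 149], [17, 143], [16, 141], [17, 144], [16, 145], [17, 141], [17, 140], [18, 147], [16, 135], [14, 138], [12, 146], [12, 142], [10, 148], [11, 145], [11, 148], [12, 133], [14, 119], [15, 122], [15, 117], [14, 121], [14, 122], [14, 122], [14, 116], [14, 121], [14, 116], [14, 120], [14, 119], [14, 120]]
```

```bash
python3 - <<'E'
from h import *
C=cam('wrist')
p=plane('',[(318,122),(317.5,130),(316,138),(314.5,170),(313,184),(312,198),(311.5,212),(310,226),(309.2,240)],47,C)[:,:2]
v=cv2.fitLine(p.astype(np.float32),2,0,.01,.01).ravel();v*=np.sign(v[0]);a=np.degrees(np.arctan2(v[1],v[0]));print(a)
e=plane('',[(317.5,115.5)],58,C)[0][:2],plane('',[(309,251)],50,C)[0][:2]
t=[(q-v[2:])@v[:2] for q in e];c=v[2:]+v[:2]*sum(t)/2;print('len',t[0]-t[1],'centre',c)
plan([c[0],c[1],70],a,5)
E
```

```text
3.3551874
len 144.0078333609502 centre [ 497.  -275.8]
now [ 501.2 -280.3  200.2] yaw 7.5 d [  -4.2    4.5 -130.2] dyaw -4.2
[-0.7, -1.0, 26.0, 0.8]
[-0.7, -1.0, 26.0, 0.8]
[-0.7, -1.0, 26.0, 0.8]
[-0.8, -1.0, 26.0, 0.8]
[-0.8, -1.0, 26.0, 0.8]
```

Request:
jog_arm(commands=[[[48,-2,-2,30,2.1],[48,-2,-2,30,2.1],[48,0,-0.5,30,0],[48,0,0,25,0],[48,0,0,15,0],[48,0,0,0,0]]])

```text
clock: 14.92
eef_pos: [496.6, -276.1, 70.3]
orientation: [[0.998, 0.059, -0.002], [0.059, -0.998, 0.002], [-0.002, -0.002, -1.0]]
ft_force: [0.1, 0.7, 0.5]
width: 48.3
grip_force: 0.0
```

```bash
python3 - <<'E'
from h import *
plan([497,-275.8,38.5],3.4,1);C=cam('wrist')
im=arm.get_image('wrist')[:,:,::-1];cv2.imwrite('pics/w7.png',im);hsv=cv2.cvtColor(im,cv2.COLOR_BGR2HSV)
m=cv2.inRange(hsv,(15,110,90),(28,255,255))
for r in (120,140,160,180,200,215,225):
    i=np.where(m[r,240:400])[0]+240
    if len(i)>10:
        p=plane('',[(i.min(),r),(i.max()+1,r)],47,C);R=np.array(arm.read_state()['orientation']);t=np.array(arm.read_state()['eef_pos']);print(r,i.min(),i.max(),((p-t)@R)[:,:2].ravel())
E
```

```text
now [ 496.6 -276.1   70.3] yaw 3.4 d [  0.4   0.3 -31.8] dyaw 0.0
[0.4, -0.3, 31.8, -0.0]
120 293 344 [ 64.2 -15.2  64.3  13.9]
140 293 344 [ 53.2 -15.4  53.3  14.2]
160 263 394 [ 41.8 -33.   41.9  43.4]
180 294 377 [ 30.  -15.3  30.1  34.3]
200 294 369 [ 17.7 -15.5  17.8  30.2]
215 295 366 [  8.2 -15.    8.3  28.8]
225 294 369 [  1.8 -15.8   1.9  30.9]
```

The tube is centred to 0.6 mm and aligned, so I go down and grip.

Request:
jog_arm(commands=[[[48,0,-0.6,12,0],[48,0,0,8,0],[48,0,0,6,0],[48,0,0,3,0],[48,0,0,2.5,0],[48,0,0,0,0]]])

```text
clock: 15.72
eef_pos: [497.4, -276.9, 39.8]
orientation: [[0.998, 0.058, -0.0], [0.058, -0.998, 0.0], [-0.0, -0.0, -1.0]]
ft_force: [0.7, -0.2, -0.0]
width: 47.9
grip_force: 0.0
```

Request:
jog_arm(commands=[[[24,0,0,0,0],[24,0,0,0,0],[24,0,0,0,0],[24,0,0,0,0],[24,0,0,0,0]]], grip_force=20)

```text
clock: 16.35
eef_pos: [497.6, -277.1, 40.2]
orientation: [[0.998, 0.058, 0.0], [0.058, -0.998, -0.0], [0.0, 0.0, -1.0]]
ft_force: [0.4, -0.3, 1.1]
width: 29.1
grip_force: 20.0
```

Width 29.1 suggests the pads hold just above the tube's equator. I regrip 7 mm lower.

Request:
jog_arm(commands=[[[48,0,0,0,0],[48,0,0,0,0],[48,0,0,0,0],[48,0,0,3,0],[48,0,0,2,0],[48,0,0,2,0],[48,0,0,0,0]]])

```text
clock: 17.23
eef_pos: [497.2, -276.8, 32.6]
orientation: [[0.998, 0.058, -0.001], [0.058, -0.998, 0.0], [-0.001, -0.0, -1.0]]
ft_force: [-0.5, -0.7, 0.1]
width: 47.7
grip_force: 0.0
```

Request:
jog_arm(commands=[[[24,0,0,0,0],[24,0,0,0,0],[24,0,0,0,0],[24,0,0,0,0],[24,0,0,0,0]]], grip_force=20)

```text
clock: 17.85
eef_pos: [497.6, -277.0, 33.0]
orientation: [[0.998, 0.058, 0.0], [0.058, -0.998, -0.0], [0.0, 0.0, -1.0]]
ft_force: [0.8, -0.9, -0.3]
width: 29.5
grip_force: 20.0
```

Request:
jog_arm(commands=[[[24,0,0,-5,0],[24,0,0,-15,0],[24,0,0,-35,0],[24,0,0,-40,0],[24,0,0,-35,0],[24,0,0,0,0]]])

```text
clock: 18.6
eef_pos: [499.9, -278.4, 167.2]
orientation: [[0.998, 0.058, 0.007], [0.058, -0.998, -0.004], [0.007, 0.005, -1.0]]
ft_force: [-0.1, 0.5, -4.4]
width: 29.7
grip_force: 20.0
```

```bash
python3 - <<'E'
from h import *
s=arm.read_state();print(s['width'],s['ft_force'],s['joints'])
plan([569.8,-81.5,160],74.5,9)
E
```

```text
29.66727981686037 [-0.1  0.5 -4.4] [-31.6   7.  109.4   0.   63.2  55.1]
now [ 499.9 -278.4  167.2] yaw 3.3 d [ 69.9 196.9  -7.2] dyaw 71.2
[9.0, -21.4, 0.8, -7.9]
[11.9, -19.9, 0.8, -7.9]
[14.5, -18.1, 0.8, -7.9]
[16.9, -16.0, 0.8, -7.9]
[18.9, -13.5, 0.8, -7.9]
[20.6, -10.8, 0.8, -7.9]
[21.9, -7.8, 0.8, -7.9]
[22.7, -4.7, 0.8, -7.9]
[23.2, -1.6, 0.8, -7.9]
```

Request:
jog_arm(commands=[[[24,9,-21.4,0,-7.9],[24,12,-20,0,-7.9],[24,14.5,-18,0,-7.9],[24,17,-16,0,-7.9],[24,19,-13.5,0,-7.9],[24,20.5,-11,0,-7.9],[24,22,-8,0,-7.9],[24,22.5,-4.5,0,-7.9],[24,23,-1.5,0,-7.9],[24,0,0,0,0]]])

```text
clock: 19.85
eef_pos: [566.5, -78.6, 160.7]
orientation: [[0.267, 0.964, -0.003], [0.964, -0.267, 0.001], [-0.0, -0.003, -1.0]]
ft_force: [0.0, -0.7, -5.1]
width: 29.3
grip_force: 20.0
```

Request:
jog_arm(commands=[[[24,0,0,20,0],[24,0,0,20,0],[24,0,0,15,0],[24,0,0,0,0]]])

```text
clock: 20.35
eef_pos: [565.5, -80.1, 105.1]
orientation: [[0.269, 0.963, -0.005], [0.963, -0.269, 0.001], [-0.0, -0.005, -1.0]]
ft_force: [0.3, -0.6, -3.4]
width: 29.1
grip_force: 20.0
```

```bash
python3 - <<'E'
from h import *
s=arm.read_state();C=cam('wrist');R=np.array(s['orientation']);t=np.array(s['eef_pos'])
plan([569.8,-81.5,58],74.5,1)
im=arm.get_image('wrist')[:,:,::-1];cv2.imwrite('pics/w8.png',im);hsv=cv2.cvtColor(im,cv2.COLOR_BGR2HSV)
for r in(100,115,130,145,160):
    lo=[k for k in range(200,430) if hsv[r,k,1]<80]; l,q=min(lo),max(lo)+1
    b=[k for k in range(270,370) if 14<=hsv[r,k,0]<=28 and hsv[r,k,1]>100]
    p=plane('',[(l,r),(q,r)],50,C);o=((p-t)@R)[:,:2].ravel()
    print(r,l,q,o,'mid y',(o[1]+o[3])/2,'tube px',(min(b),max(b)) if b else None)
    if b:
        p=plane('',[(min(b),r),(max(b)+1,r)],t[2]+14,C);o=((p-t)@R)[:,:2].ravel();print('   tube',o,(o[1]+o[3])/2)
E
```

```text
now [565.5 -80.1 105.1] yaw 74.4 d [  4.3  -1.4 -47.1] dyaw 0.1
[-0.1, 4.5, 47.1, -0.1]
100 266 383 [ 78.7 -33.2  78.8  43.2] mid y 4.965056151074158 tube px None
115 267 382 [ 69.3 -33.   69.4  43.1] mid y 5.0458411035564055 tube px (283, 350)
   tube [ 68.6 -14.8  68.7  14.8] -0.026305226835008355
130 267 381 [ 59.6 -33.4  59.7  43. ] mid y 4.793016082432295 tube px (284, 349)
   tube [ 62.2 -14.6  62.3  14.5] -0.013719960038381274
145 267 381 [ 49.6 -33.8  49.8  43.6] mid y 4.872306676725717 tube px (285, 349)
   tube [ 55.7 -14.3  55.7  14.7] 0.22222805267804802
160 268 380 [ 39.4 -33.6  39.6  43.5] mid y 4.955071682214047 tube px (285, 348)
   tube [ 49.  -14.5  49.   14.5] 0.011919930653834676
```

The tube is straight in the hand, and the groove is 4.9 mm toward +y of the tool. I correct that and go down.

Request:
jog_arm(commands=[[[24,0,2.5,10,0],[24,0,2.4,15,0],[24,0,0,12,0],[24,0,0,8,0],[24,0,0,4,0],[24,0,0,3,0],[24,0,0,0,0],[24,0,0,0,0]]])

```text
clock: 21.4
eef_pos: [572.6, -81.4, 56.3]
orientation: [[0.269, 0.963, 0.001], [0.963, -0.269, -0.0], [0.0, 0.001, -1.0]]
ft_force: [0.4, -0.3, -3.9]
width: 29.2
grip_force: 20.0
```

Request:
jog_arm(commands=[[[24,0,0,1.5,0],[24,0,0,1,0],[24,0,0,0,0]]])

```text
clock: 21.78
eef_pos: [572.2, -81.4, 53.3]
orientation: [[0.269, 0.963, -0.0], [0.963, -0.269, 0.0], [0.0, -0.0, -1.0]]
ft_force: [-0.1, -0.4, -3.2]
width: 29.2
grip_force: 20.0
```

Request:
jog_arm(commands=[[[24,0,-2,0,0],[24,0,0,1.5,0],[24,0,0,1.5,0],[24,0,0,0,0]]])

```text
clock: 22.28
eef_pos: [570.5, -80.9, 50.7]
orientation: [[0.269, 0.963, 0.0], [0.963, -0.269, 0.0], [0.0, 0.0, -1.0]]
ft_force: [-1.1, -0.1, -1.4]
width: 29.0
grip_force: 21.5
```

Request:
jog_arm(commands=[[[24,0,0,1,0],[24,0,0,1,0],[24,0,0,0,0]]])

```text
clock: 22.65
eef_pos: [570.5, -80.9, 50.6]
orientation: [[0.269, 0.963, -0.0], [0.963, -0.269, -0.0], [-0.0, -0.0, -1.0]]
ft_force: [-6.4, 1.2, 12.1]
width: 29.0
grip_force: 28.2
```

Contact force is up, so the tube or the tips have met the jig. I back off slightly and release; the V will seat the tube.

Request:
jog_arm(commands=[[[24,0,-0.7,-2,0],[24,0,0,0,0]]], grip_force=12)

```text
clock: 22.9
eef_pos: [570.0, -80.7, 50.7]
orientation: [[0.269, 0.963, 0.001], [0.963, -0.269, -0.0], [0.0, 0.001, -1.0]]
ft_force: [-0.4, 0.4, 0.8]
width: 30.1
grip_force: 14.2
```

Request:
jog_arm(commands=[[[48,0,0,0,0],[48,0,0,0,0],[48,0,0,0,0],[48,0,0,0,0]]])

```text
clock: 23.4
eef_pos: [570.2, -80.8, 50.7]
orientation: [[0.269, 0.963, 0.001], [0.963, -0.269, -0.0], [0.0, 0.001, -1.0]]
ft_force: [0.6, -0.6, 1.1]
width: 47.7
grip_force: 0.6
```

Request:
jog_arm(commands=[[[48,0,0,-10,0],[48,0,0,-30,0],[48,0,0,-40,0],[0,-47,0,0,0],[0,-47,0,0,0],[0,0,0,0,0],[0,0,0,0,0]]])

```text
clock: 24.28
eef_pos: [544.3, -171.1, 130.6]
orientation: [[0.27, 0.963, 0.0], [0.963, -0.27, 0.001], [0.001, -0.0, -1.0]]
ft_force: [0.7, 1.2, 1.0]
width: 10.0
grip_force: 0.0
```

```bash
python3 - <<'E'
from h import *
s=arm.read_state();C=cam('wrist');g=np.array([.267,.964]);n=np.array([.964,-.267]);t=np.array(s['eef_pos'])
print(t,'TCP groove x',t[:2]@g-135.5,'n',t[:2]@n,s['width'])
im=arm.get_image('wrist')[:,:,::-1];cv2.imwrite('pics/w9.png',im);hsv=cv2.cvtColor(im,cv2.COLOR_BGR2HSV)
m=cv2.inRange(hsv,(14,90,90),(28,255,255))
for r in range(0,270,12):
    b=[k for k in range(270,365) if m[r,k]];lo=[k for k in range(200,430) if hsv[r,k,1]<80]
    if len(b)>10 or lo:
        p=plane('',[(min(b or [0]),r),(max(b or [0])+1,r)],61,C)[:,:2];e=plane('',[(min(lo or [0]),r),(max(lo or [0])+1,r)],50,C)[:,:2]
        print(r,b and (min(b),max(b)),'gx',(p@g-135.5)[0],'n',p@n,'block n',(e@n),(e@n).mean())
E
```

```text
[ 544.3 -171.1  130.6] TCP groove x -155.05882032089113 n 570.3978919958103 10.009289697852118
0 (295, 338) gx -13.843317722420181 n [556.6 585. ] block n [532.8 609.6] 571.1567390529931
12 (295, 338) gx -20.725614352754988 n [556.4 585.2] block n [532.4 609.2] 570.8109220157833
24 (295, 338) gx -27.737305618465996 n [556.3 585.3] block n [532.  609.6] 570.8048165383615
36 (295, 338) gx -34.88207528803899 n [556.1 585.4] block n [532.3 609.2] 570.7986862047424
48 (296, 338) gx -42.164765247381226 n [556.7 585.5] block n [532.7 608.9] 570.7924380284667
60 (296, 337) gx -49.58731546379346 n [556.5 585. ] block n [532.3 609.3] 570.7859769580527
72 (296, 337) gx -57.15486997495775 n [556.4 585.1] block n [532.6 609.6] 571.1392227565586
84 (297, 337) gx -64.87273903697825 n [556.9 585.3] block n [532.3 609.3] 570.7727662559328
96 (297, 336) gx -72.74334667580717 n [556.8 584.7] block n [532.6 608.9] 570.7660109464776
108 (297, 337) gx -80.77235314178017 n [556.6 585.6] block n [532.2 609.3] 570.7590238230084
120 (297, 336) gx -88.96458879182026 n [556.5 585. ] block n [523.6 609.7] 566.63
[... 207 characters left out ...]
 336) gx -114.57303170474182 n [556.7 585.4] block n [532.1 609.3] 570.7298099663615
168 (298, 335) gx -123.47061345572529 n [556.6 584.8] block n [532.5 609. ] 570.7221701771023
180 [] gx -132.25573440185016 n [332.6 333.3] block n [532.8 609.4] 571.1087788214061
192 [] gx -141.5410912656429 n [330.  330.8] block n [532.4 609. ] 570.7062910558209
204 [] gx -151.02976182253454 n [327.4 328.1] block n [532.8 609.4] 571.1011875309003
240 [] gx -180.7847002167737 n [319.1 319.9] block n [473.1 664.9] 568.9922371598556
252 [] gx -191.15725115993388 n [316.2 317. ] block n [472.  665.9] 568.9638397984758
264 (270, 364) gx -202.03990403302925 n [532.5 609.6] block n [470.9 667. ] 568.9347807326891
```

The tube lies straight and centred in the groove, its near end at groove x ≈ −131, wholly on the open side. With the fingers closed behind it, I go down.

Request:
jog_arm(commands=[[[0,0,0.4,30,0],[0,0,0,25,0],[0,0,0,12,0],[0,0,0,6,0],[0,0,0,3,0],[0,0,0,0,0]]], grip_force=10)

```text
clock: 25.08
eef_pos: [545.3, -171.4, 55.0]
orientation: [[0.269, 0.963, 0.001], [0.963, -0.269, -0.0], [-0.0, 0.001, -1.0]]
ft_force: [-0.4, -0.4, 0.3]
width: 0.5
grip_force: 0.0
```

Request:
jog_arm(commands=[[[0,5,0,0,0],[0,4,0,0,0],[0,3,0,0,0],[0,3,0,0,0],[0,3,0,0,0],[0,3,0,0,0],[0,0,0,0,0]]])

```text
clock: 25.95
eef_pos: [550.6, -151.1, 54.5]
orientation: [[0.269, 0.963, 0.0], [0.963, -0.269, -0.0], [-0.0, 0.0, -1.0]]
ft_force: [-1.4, -2.4, 1.2]
width: 0.4
grip_force: 1.4
```

Request:
jog_arm(commands=[[[0,4,0,0,0],[0,6,0,0,0],[0,7,0,0,0],[0,7,0,0,0],[0,7,0,0,0],[0,7,0,0,0],[0,7,0,0,0],[0,7,0,0,0],[0,5,0,0,0],[0,3,0,0,0]]])

```text
clock: 27.2
eef_pos: [566.7, -93.0, 54.5]
orientation: [[0.268, 0.963, -0.0], [0.963, -0.268, -0.0], [-0.0, 0.0, -1.0]]
ft_force: [-1.9, -5.2, 3.7]
width: 0.1
grip_force: 2.6
```

```bash
python3 - <<'E'
from h import *
s=arm.read_state();C=cam('wrist');g=np.array([.267,.964]);n=np.array([.964,-.267]);t=np.array(s['eef_pos'])
print(t,'gx',t[:2]@g-135.5,'n',t[:2]@n,s['ft_force'])
im=arm.get_image('wrist')[:,:,::-1];cv2.imwrite('pics/w10.png',im)
sc=arm.get_image('side')[:,:,::-1];cv2.imwrite('pics/s10.png',sc)
hsv=cv2.cvtColor(im,cv2.COLOR_BGR2HSV);m=cv2.inRange(hsv,(0,150,70),(7,255,255))|cv2.inRange(hsv,(172,150,70),(180,255,255))
ys,xs=np.where(m[:200]);print('red',len(ys),(xs.min(),xs.max(),ys.min(),ys.max()) if len(ys) else '')
if len(ys):
  for z in(52,98): print(z,plane('',[(318,ys.max()+1)],z,C)[:,:2]@g-135.5)
b=cv2.inRange(hsv,(14,90,90),(28,255,255));print([(r,np.where(b[r,270:365])[0].size) for r in range(0,230,10)])
E
```

```text
[566.7 -93.   54.5] gx -73.83466943621961 n 571.1258226173715 [-1.9 -5.2  3.7]
red 0 
[(0, 69), (10, 69), (20, 69), (30, 68), (40, 68), (50, 67), (60, 67), (70, 66), (80, 66), (90, 65), (100, 64), (110, 63), (120, 64), (130, 63), (140, 62), (150, 62), (160, 61), (170, 61), (180, 59), (190, 59), (200, 59), (210, 58), (220, 58)]
```

The tube slides with about 5 N. Next I locate the stop face from earlier pictures, so as to slow down in time.

```bash
python3 - <<'E'
from h import *
g=np.array([.267,.964]);n=np.array([.964,-.267])
red=lambda im:(lambda h:cv2.inRange(h,(0,150,50),(6,255,255))|cv2.inRange(h,(170,120,50),(180,255,255)))(cv2.cvtColor(im,cv2.COLOR_BGR2HSV))
K,P=np.load('C1.npy',allow_pickle=True);m=red(cv2.imread('pics/w1.png'))
for c in range(265,370,6): print(c,np.where(m[:40,c])[0].tolist()[-1:],end=' ')
ys=max([np.where(m[:40,c])[0].max() for c in range(300,330) if m[:40,c].any()] or [0]);print('\nw1',ys,[float((plane('',[(315,ys+1)],z,(K,P))[:,:2]@g-135.5)[0]) for z in(52,98)])
m=red(cv2.imread('pics/scene0.png'));z=np.zeros_like(m);z[190:235,325:360]=m[190:235,325:360]
for r in range(192,234,3):
    i=np.where(z[r])[0]
    if len(i): print(r,i.min(),i.max())
# predicted face outline in scene for stop x=115,130,145 : corners n +-22 z 52, n +-41 z 98
for X in(115,130,145): print(X,proj('scene',[[*(n*(570.8+a)+g*(135.5+X)),zz] for a,zz in((22,52),(-22,52),(41,98),(-41,98))],cam('scene')).round(0).tolist())
E
```

```text
265 [] 271 [3] 277 [] 283 [] 289 [] 295 [0] 301 [0] 307 [] 313 [0] 319 [] 325 [] 331 [] 337 [] 343 [] 349 [] 355 [] 361 [] 367 [] 
w1 0 [127.04360364029168, 111.54512118181503]
198 334 337
201 334 335
204 334 335
207 334 336
210 337 342
213 337 344
216 338 345
219 339 344
222 342 344
225 342 344
115 [[336.0, 222.0], [332.0, 212.0], [338.0, 215.0], [330.0, 196.0]]
130 [[341.0, 221.0], [337.0, 211.0], [344.0, 214.0], [335.0, 195.0]]
145 [[346.0, 220.0], [342.0, 210.0], [349.0, 213.0], [340.0, 194.0]]
```

The stop face is at groove x ≈ 127 ± 4, so about 52 mm of travel is left. I push 40 mm, then creep.

Request:
jog_arm(commands=[[[0,4,0,0,0],[0,6,0,0,0],[0,6,0,0,0],[0,6,0,0,0],[0,6,0,0,0],[0,5,0,0,0],[0,4,0,0,0],[0,3,0,0,0],[0,0,0,0,0]]])

```text
clock: 28.42
eef_pos: [577.5, -54.2, 54.3]
orientation: [[0.269, 0.963, 0.0], [0.963, -0.269, 0.001], [0.001, 0.0, -1.0]]
ft_force: [0.2, -0.6, 1.3]
width: 0.3
grip_force: 1.0
```

Request:
jog_arm(commands=[[[0,1,0,0,0],[0,1,0,0,0],[0,0,0,0,0]]])

```text
clock: 28.8
eef_pos: [577.9, -52.8, 54.3]
orientation: [[0.269, 0.963, -0.0], [0.963, -0.269, 0.0], [0.0, -0.0, -1.0]]
ft_force: [0.1, -3.6, 1.7]
width: 0.5
grip_force: 1.8
```

Request:
jog_arm(commands=[[[0,1,0,0,0],[0,1,0,0,0],[0,0,0,0,0]]])

```text
clock: 29.18
eef_pos: [578.4, -50.8, 54.3]
orientation: [[0.269, 0.963, -0.0], [0.963, -0.269, 0.0], [0.0, -0.0, -1.0]]
ft_force: [-1.0, -3.0, 1.0]
width: 0.4
grip_force: 1.6
```

Request:
jog_arm(commands=[[[0,1,0,0,0],[0,0,0,0,0]]])

```text
clock: 29.42
eef_pos: [578.7, -49.8, 54.4]
orientation: [[0.269, 0.963, 0.0], [0.963, -0.269, 0.0], [0.0, 0.0, -1.0]]
ft_force: [-0.0, -3.0, 0.9]
width: 0.5
grip_force: 1.5
```

Request:
jog_arm(commands=[[[0,1,0,0,0],[0,0,0,0,0]]])

```text
clock: 29.68
eef_pos: [579.0, -48.8, 54.3]
orientation: [[0.269, 0.963, 0.0], [0.963, -0.269, 0.0], [0.0, -0.0, -1.0]]
ft_force: [-0.2, -3.0, 0.6]
width: 0.8
grip_force: 1.4
```

Request:
jog_arm(commands=[[[0,1,0,0,0],[0,1,0,0,0],[0,0,0,0,0]]])

```text
clock: 30.05
eef_pos: [579.5, -46.9, 54.4]
orientation: [[0.269, 0.963, 0.0], [0.963, -0.269, 0.0], [0.0, -0.0, -1.0]]
ft_force: [0.1, -2.4, -0.1]
width: 0.2
grip_force: 1.2
```

Request:
jog_arm(commands=[[[0,1,0,0,0],[0,0,0,0,0]]])

```text
clock: 30.3
eef_pos: [579.7, -46.4, 54.4]
orientation: [[0.268, 0.963, -0.0], [0.963, -0.268, -0.001], [-0.001, -0.0, -1.0]]
ft_force: [-0.8, -4.4, 0.9]
width: 0.7
grip_force: 2.4
```

Request:
jog_arm(commands=[[[0,0.5,0,0,0],[0,0,0,0,0]]])

```text
clock: 30.55
eef_pos: [579.7, -46.4, 54.4]
orientation: [[0.268, 0.963, -0.0], [0.963, -0.268, -0.001], [-0.001, -0.0, -1.0]]
ft_force: [0.6, -7.3, 0.8]
width: 0.6
grip_force: 3.3
```

Request:
jog_arm(commands=[[[0,0.5,0,0,0],[0,0,0,0,0]]])

```text
clock: 30.8
eef_pos: [579.7, -46.4, 54.4]
orientation: [[0.268, 0.963, -0.001], [0.963, -0.268, -0.002], [-0.002, -0.0, -1.0]]
ft_force: [-0.8, -8.9, 1.8]
width: 0.3
grip_force: 4.1
```

```bash
python3 - <<'E'
from h import *
s=arm.read_state();t=np.array(s['eef_pos']);print(t,t[:2]@[.267,.964]-135.5,s['ft_force'])
red=lambda im:(lambda h:cv2.inRange(h,(0,150,50),(6,255,255))|cv2.inRange(h,(170,120,50),(180,255,255)))(cv2.cvtColor(im,cv2.COLOR_BGR2HSV))
for n,(x0,x1,y0,y1) in (('scene',(325,360,190,235)),('side',(270,312,170,205))):
    a=cv2.imread(f'pics/{n}0.png');b=np.ascontiguousarray(arm.get_image(n)[:,:,::-1]);cv2.imwrite(f'pics/{n}11.png',b)
    for q in(a,b):
        M=cv2.moments(red(q)[y0:y1,x0:x1],True);print(n,M['m00'],M['m10']/M['m00'],M['m01']/M['m00'])
E
```

```text
[579.7 -46.4  54.4] -25.421722376114744 [-0.8 -8.9  1.8]
scene 135.0 14.881481481481481 23.022222222222222
scene 114.0 15.114035087719298 22.81578947368421
side 237.0 23.79746835443038 19.345991561181435
side 240.0 23.7125 19.391666666666666
```

The tube is home: three steps gave no further motion while the force rose to 9 N, well below slip, and the stop hasn't moved in either view. I back off, lift, and check.

Request:
jog_arm(commands=[[[0,-1.5,0,0,0],[0,-4,0,0,0],[0,-8,0,0,0],[0,-12,0,0,0],[0,0,0,-20,0],[0,0,0,-40,0],[0,0,0,-50,0],[0,0,0,-40,0],[0,0,0,0,0],[0,0,0,0,0]]])

```text
clock: 32.15
eef_pos: [572.9, -69.7, 204.8]
orientation: [[0.269, 0.963, 0.0], [0.963, -0.269, 0.0], [0.0, 0.0, -1.0]]
ft_force: [0.5, 1.1, -0.6]
width: 0.7
grip_force: 0.0
```

```bash
python3 - <<'E'
from h import *
C=cam('wrist');s=arm.read_state();print(s['clock'],s['eef_pos'],s['ft_force'])
im=np.ascontiguousarray(arm.get_image('wrist')[:,:,::-1]);sc=arm.get_image('scene')[:,:,::-1];cv2.imwrite('pics/sc12.png',sc);cv2.imwrite('pics/w12.png',im)
a=cv2.resize(sc[150:290,220:440],None,fx=2,fy=2,interpolation=cv2.INTER_CUBIC);b=im[0:280,160:520]
cv2.imwrite('pics/m12.png',np.hstack([a,b]))
hsv=cv2.cvtColor(im,cv2.COLOR_BGR2HSV);g=np.array([.267,.964]);m=cv2.inRange(hsv,(14,90,90),(28,255,255))
rows=[r for r in range(270) if m[r,305:328].sum()>255*15];print(rows[0],rows[-1],plane('',[(317,rows[-1]+1)],70,C)[:,:2]@g-135.5)
E
```

```text
32.15 [572.9 -69.7 204.8] [ 0.5  1.1 -0.6]
0 153 [-15.4]
```

View pics/m12.png

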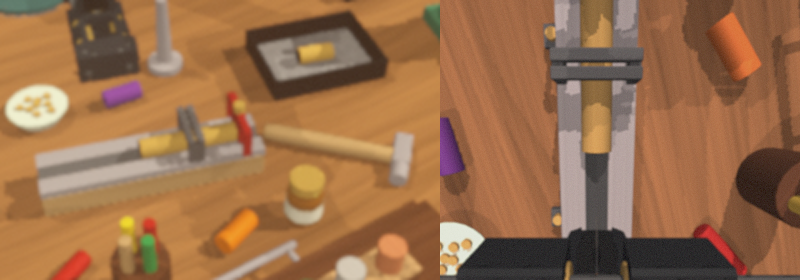

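The picture shows the offcut in the tray at (315,52). The long tube lies in the groove, runs under the bridge at (190,135), and its end touches the red stop at (240,130). The gripper is clear and the neighbouring things are undisturbed, so I hand it in.

```bash
python3 -c "
from rig import arm
print(arm.finish_job())"
```

```text
the job is handed in; nothing more can be done
None
```

I've handed the job in at about 32 s of the 67 s: the brass offcut is in the nearer scrap tray, and the long brass tube is in the groove, pushed under the bridge until it met the red stop at about 9 N, with no sign in the pictures that the stop moved.

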